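# Change over the dust extraction gates

## Task

Change the bench's dust extraction over from the wide port to the narrow one, so that the fan is never starved of air: first push the narrow gate's slide fully open from behind its upright tab, and only then push the wide gate's slide fully shut. Just push the tabs with the fingers: do not pinch them, and leave the jar, the bottle, the sanding block and the screwdriver where they are.

Things in the scene. Friction and masses are not known exactly. Their poses are not given: they have to be found in the camera images.
- wide: the wide gate: blast gate screwed down flat over a dust duct, the one with the larger collar. Ply flange 124 x 124 x 10 mm; on it an aluminium housing 100 x 100, top at 24 mm, then an open hose collar, inner diameter 63, rim at 42 mm. Origin: centre of the underside, on the bench. Its x axis points from the tab to the housing: the slide opens along -x, roughly towards the robot
- wide_slide (a joint): how far the wide gate's flat steel slide is drawn out, m: 0 = fully shut (collar blocked by steel), 0.070 = fully open (collar clear, dark inside); firm stops at both ends. About 3 N of friction; stays where it is left. Between housing and tab the blade lies flat, 75 mm wide, its top 16 mm above the bench
- wide_tab_mid (a point): centre of the upright tab at the outer end of the wide slide, moving with it, 39 mm above the bench. Axes as the gate's. Tab: 90 mm wide (y), 9 mm thick (x: steel inner and black rubber outer face 4.5 mm either side of this point), from 12 to 66 mm above the bench. When shut its inner face stands 60 mm from the housing (48 mm from the flange), so closed fingers fit down between them, above the blade
- narrow: the narrow gate: blast gate screwed down flat over a dust duct, the one with the smaller collar. Ply flange 104 x 104 x 10 mm; on it an aluminium housing 80 x 80, top at 24 mm, then an open hose collar, inner diameter 34, rim at 42 mm. Origin: centre of the underside, on the bench. Its x axis points from the tab to the housing: the slide opens along -x, roughly towards the robot
- narrow_slide (a joint): how far the narrow gate's flat steel slide is drawn out, m: 0 = fully shut (collar blocked by steel), 0.045 = fully open (collar clear, dark inside); firm stops at both ends. About 3 N of friction; stays where it is left. Between housing and tab the blade lies flat, 46 mm wide, its top 16 mm above the bench
- narrow_tab_mid (a point): centre of the upright tab at the outer end of the narrow slide, moving with it, 39 mm above the bench. Axes as the gate's. Tab: 90 mm wide (y), 9 mm thick (x: steel inner and black rubber outer face 4.5 mm either side of this point), from 12 to 66 mm above the bench. When shut its inner face stands 60 mm from the housing (48 mm from the flange), so closed fingers fit down between them, above the blade
- jar: a low glass jar with a steel screw lid, diameter 54, 75 high, standing between the two gates; a bystander, leave it where it is (sizes in mm)
- glue: a blue bottle with a white cap, diameter 60, 160 high; a bystander, leave it where it is (sizes in mm)
- sanding_block: a cork sanding block 120 x 62 x 28 lying flat; a bystander, leave it where it is (sizes in mm)
- screwdriver: a screwdriver lying on the bench; a bystander, leave it where it is (sizes in mm)
Not all that is in view belongs to the job. What is shaped like the wide but blue or yellow is not meant. What is shaped like the narrow but yellow is not meant.

How it is judged:
On the way, in this order (a step that is already met when the one before it is completed fails the run):
1. the narrow gate is pushed fully open (within 4 mm) while the wide gate is still at least half open (value of joint narrow_slide above 0.041 m and value of joint wide_slide above 0.035 m), for 0.2 s.
2. the wide gate is pushed fully shut (within 4 mm) (value of joint wide_slide below 0.004 m), for 0.2 s.
At the end, for the whole second after the job is handed in: the narrow gate is fully open and the wide gate fully shut, each within 4 mm of its stop, and the bystanders at rest within 20 mm of where they stood (value of joint narrow_slide above 0.041 m and value of joint wide_slide below 0.004 m and linear speed of each of jar, glue, sanding_block, screwdriver below 0.02 m/s and distance of each of jar, glue, sanding_block, screwdriver from where it was at the start of the episode below 0.02 m); the robot touches nothing.
It fails at once if a gate's tab is pinched: the fingers press on its rubber face (c2) and on its steel face (c1) at once ((contact force between the fingers and wide_slide_c1 above 3 N and contact force between the fingers and wide_slide_c2 above 3 N) or (contact force between the fingers and narrow_slide_c1 above 3 N and contact force between the fingers and narrow_slide_c2 above 3 N)).
It fails at once if a part of the robot other than the fingers presses on a gate's tab ((contact force between the arm and wide_slide_c1 above 3 N and not (contact force between the fingers and wide_slide_c1 above 0.5 N)) or (contact force between the arm and wide_slide_c2 above 3 N and not (contact force between the fingers and wide_slide_c2 above 0.5 N)) or (contact force between the arm and narrow_slide_c1 above 3 N and not (contact force between the fingers and narrow_slide_c1 above 0.5 N)) or (contact force between the arm and narrow_slide_c2 above 3 N and not (contact force between the fingers and narrow_slide_c2 above 0.5 N))).
It fails at once if a bystander is shifted more than 20 mm or lifted (distance of any of jar, glue, sanding_block, screwdriver from where it was at the start of the episode above 0.02 m).
It also fails if it takes over 42 s, if anything falls off the work surface, if the arm or the gripper's body presses on something with over 40 N, if the wrist force passes 120 N, or if a joint passes its speed limit or range.

## Robot

A 6-joint arm with a two-finger parallel gripper is mounted at the origin on the work surface. World frame = base frame: x ahead of the robot, y to its left, z up, the work surface at z = 0. Lengths are in m, angles in rad, forces in N, time in s.
With the tool pointing down it reaches from about 0.35 to 0.925 m from the base axis. Payload 6.4 kg.
Tool frame: the origin (TCP) lies midway between the tips of the shut fingers; the grasp point (between the pads) lies 19 mm behind it (manip.hold_point_z is the distance from the TCP to the grasp point, in m); z points along the fingers, y is the line along which they close (so a half turn about z gives the same grasp; the last joint's range is limited). The gripper opens to 94 mm and grips with 3 to 60 N. Pads are 16 mm wide; open, the fingers measure 119 mm over their backs; the gripper's body (75 mm by 177 mm) begins 78 mm behind the grasp point.
Start: joints at [1.148, 0.245, 1.558, -0, 1.339, -0.174], TCP at [0.16, 0.63, 0.167] pointing down, gripper open.
Joint ranges: [-3.13, 3.13], [-1.02, 2.26], [0.13, 2.54], [-0.95, 4.09], [0.21, 2.88], [-2.74, 2.74]. Speed limits (rad/s): [2.57, 2.57, 3.14, 3.14, 3.14, 3.14].

## Interface

Orientations are given as [roll, pitch, yaw] about the fixed x, y, z axes, in that order (R = Rz(yaw) Ry(pitch) Rx(roll)).
In Python, from workcell import manip gives the robot as it stands.
- The arm moves only by the shell command python3 -m crank 'ROWS' [FORCE]. ROWS is JSON, a list of rows, each an object with "gripper": the closure, from -1 (fully open) to 1 (shut); "offset": the shift along the tool's x, y, z in m, a list of three; "roll": the turn about the tool's z in rad. A call has exactly 10 rows; each row is the pose to reach, as a shift and turn from the pose commanded when the call began, along the tool's axes at that moment; what a row does not reach only later rows make up. A row lasts 1/12 s, in which the tool goes at most 41.7 mm and 7.16 degrees, less where a joint would pass 70% of its speed; a pose out of reach is approached as far as the arm can. A call with a gripper value outside its range is refused whole. The fingers move at their own pace and stop on an object; FORCE is the grip in N (left out, the last holds). Time passes only in rows, so rows that repeat a pose let the fingers close, or fill a call up. It gives the time, the measured TCP pose, the force, the opening and the grip force at its end, in the units of the state.
- manip.get_state(): the state, without advancing time (a new reading comes with each control period).
- manip.read_camera(name): name is "side" or "top"; returns (picture, depth): 400x640x3 uint8, blue, green, red; 400x640 float32, m along the optical axis (not along the pixel's ray), 0 where there is no reading.
- manip.camera_params(name): a dict with "fx", "fy", "cx", "cy" (pixels), "world_from_camera" (4x4, takes a point from camera to world coordinates). Camera axes: x right, y down, z forward; pixel columns grow to the right and rows downward; lengths in m; the calibration is good to about 2 mm. A picture is of the moment at which its call begins. camera_params takes no time and is no camera call.
- manip.job_done(): hands the job in; it is judged then, once.
The state is a dict: "t": time; "joint_pos": joint angles; "qvel": joint speeds; "effort": joint torques, N m; "ee_pos": TCP position; "ee_rot": TCP orientation; "wrist_force": force on the tool from outside, world axes, zero at the start; "ft_torque": the same for the moment, N m; "finger_gap": finger opening in m; "grasp_force": force on a finger pad.
Only numpy, scipy, OpenCV 4.12 (cv2) and the standard library are available. Lean on these libraries where they do the work, as an engineer would, in place of code of your own. Each camera call takes 0.05 s, during which the arm holds its last target. There are 200 camera calls.

## Working session

There is one attempt and no reset: what is moved stays moved. The work goes in short steps, Python scripts to look and compute and a shell command to move; the robot and the scene stay as the last step left them, time stands still between calls to the robot, and variables do not carry over. Pictures are saved under pics/ and viewed, at most 10 in all, crops included, and the job is handed in when it is done.

```bash
mkdir -p pics; python3 - <<'E'
from workcell import manip
import cv2,numpy as np
for n in("top","side"):
    p,d=manip.read_camera(n);cv2.imwrite(f"pics/{n}0.png",p);np.save(f"{n}0.npy",d);c=manip.camera_params(n);print(n,c)
print(manip.get_state())
E
```

```text
top {'fx': 451.22905618850075, 'fy': 451.22905618850075, 'cx': 319.6329114482664, 'cy': 197.1547240269338, 'world_from_camera': array([[ 0.06755132, -0.97513925,  0.21104565,  0.21152053],
       [-0.99771368, -0.06645927,  0.01227141, -0.01076199],
       [ 0.00205961, -0.21139208, -0.97739917,  1.54928254],
       [ 0.        ,  0.        ,  0.        ,  1.        ]])}
side {'fx': 513.8829937693527, 'fy': 513.8829937693527, 'cx': 317.92104704081186, 'cy': 208.59847677660548, 'world_from_camera': array([[ 0.95605027, -0.19806516,  0.21618992,  0.20289895],
       [-0.29255524, -0.59542915,  0.74824832, -1.09645636],
       [-0.01947614, -0.7786105 , -0.6272052 ,  0.99841629],
       [ 0.        ,  0.        ,  0.        ,  1.        ]])}
{'t': 0.1, 'joint_pos': array([ 1.14790398e+00,  2.45746033e-01,  1.55884202e+00, -4.24010396e-05,
        1.33869931e+00, -1.74086113e-01]), 'qvel': array([ 4.63309052e-04, -7.69963630e-04, -2.64784603e-03,  5.09187042e-05,
       -4.93073267e-05, -5.75573587e-04]), 'effort': array([ 7.88074613e-04, -4.16914594e+01, -3.15526628e+01,  6.86799805e-02,
        3.09147814e-02, -1.76181288e-05]), 'ee_pos': array([0.15981417, 0.62944076, 0.16588139]), 'ee_rot': array([-3.13991642e+00, -2.52912762e-04,  2.89279600e+00]), 'wrist_force': array([-0.37847401, -0.45977224,  0.2314047 ]), 'ft_torque': array([0.04247617, 0.01155768, 0.02117795]), 'grasp_force': 0.0, 'finger_gap': 0.09381818765489684}
```

View pics/top0.png

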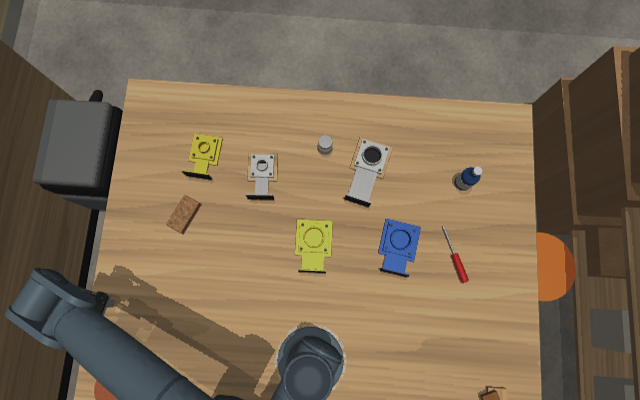

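View pics/side0.png

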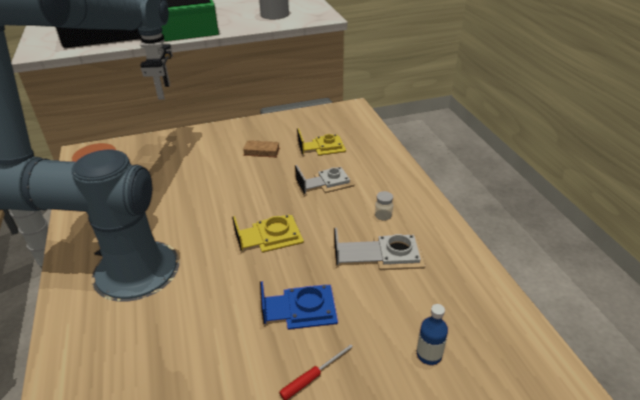

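The silver gates are the ones meant. The narrow one is at top (262,165) with its tab at (260,197), and the wide one at (372,155) with its tab at (358,201). The yellow narrow (205,147), yellow wide (313,237) and blue wide (400,240) are decoys because of their colour. Next I'll confirm this in a crop and measure from depth.

```bash
cat > h.py <<'E'
from workcell import manip
import cv2,numpy as np
def cloud(n,d):
    c=manip.camera_params(n);v,u=np.mgrid[:400,:640]
    P=np.stack([(u-c["cx"])/c["fx"]*d,(v-c["cy"])/c["fy"]*d,d,np.ones_like(d)],-1)@c["world_from_camera"].T
    P[d==0]=np.nan
    return P[...,:3]
E
python3 - <<'E'
from h import *
p=cv2.imread("pics/top0.png");cv2.imwrite("pics/crop.png",cv2.resize(p[120:215,235:405],None,fx=4.5,fy=4.5,interpolation=cv2.INTER_CUBIC))
np.set_printoptions(precision=4,suppress=True)
T=cloud("top",np.load("top0.npy"));S=cloud("side",np.load("side0.npy"))
print("bench z",np.nanmedian(T[190:200,290:320,2]),np.nanmedian(S[200:210,250:290,2]) if 0 else S[300,380])
boxes={"narrow":((240,145,285,205),(290,160,356,198)),"wide":((340,130,395,212),(330,225,430,272)),"jar":((315,130,335,158),(374,190,396,222))}
for k,(a,b) in boxes.items():
  for n,C,(x0,y0,x1,y1) in(("top",T,a),("side",S,b)):
    Q=C[y0:y1,x0:x1].reshape(-1,3)
    for lo,hi in((.013,.020),(.021,.028),(.037,.046),(.046,.062),(.062,.09)):
        m=Q[(Q[:,2]>lo)&(Q[:,2]<hi)]
        if len(m)>3:
            r=cv2.minAreaRect(m[:,:2].astype(np.float32)*1000)
            print(k,n,lo,len(m),m.mean(0),"rect mm",np.round(r[0],1),np.round(r[1],1),round(r[2],1))
E
```

```text
bench z 0.0008861078477429007 [ 0.589  -0.306  -0.0018]
narrow top 0.013 305 [0.6038 0.2151 0.0165] rect mm [605.7 215.3] [168.4 102.9] 4.1
narrow top 0.021 324 [0.6275 0.2177 0.0245] rect mm [599.6 216.9] [160.   86.9] 3.6
narrow top 0.037 57 [0.5996 0.2168 0.0412] rect mm [589.7 219.5] [140.7  82.4] 3.6
narrow top 0.046 43 [0.5367 0.2121 0.0546] rect mm [583.7 215.3] [129.9  88.6] 2.4
narrow top 0.062 75 [0.5251 0.2109 0.0672] rect mm [525.3 211.4] [10.9 87.3] 1.7
narrow side 0.013 239 [0.5891 0.201  0.0163] rect mm [602.8 204.7] [ 91.2 174.5] 89.3
narrow side 0.021 251 [0.6239 0.2078 0.0246] rect mm [597.4 218.1] [164.1 103.1] 3.1
narrow side 0.037 82 [0.5963 0.2109 0.0415] rect mm [579.6 198.4] [ 93.7 147. ] 79.9
narrow side 0.046 47 [0.5212 0.1994 0.0545] rect mm [552.8 194.8] [ 85.6 110.6] 70.0
narrow side 0.062 58 [0.5214 0.2061 0.0666] rect mm [521.7 209.2] [11.7 91.4] 4.3
wide top 0.013 628 [ 0.6284 -0.1443  0.0164] rect mm [ 644.8 -148.1] [122.  239.7] 74.2
wide top 0.021 385 [ 0.6778 -0.1564  0.0243] rect mm [ 642.4 -147.4] [ 99.6 233.7] 74.5
wide top 0.037 87 [ 0.6693 -0.
[... 785 characters left out ...]
0244] rect mm [707.8  -3. ] [15.  47.6] 18.0
jar top 0.037 22 [ 0.7079 -0.0018  0.0417] rect mm [709.6  -1.8] [22.1 50.7] 18.0
jar top 0.046 33 [0.7099 0.002  0.0516] rect mm [714.1   0.5] [28.6 50. ] 8.8
jar top 0.062 155 [0.7245 0.0032 0.0748] rect mm [725.1   4.1] [46.4 45.5] 41.0
jar side 0.013 26 [ 0.7156 -0.0182  0.0169] rect mm [711.5 -12.4] [23.  52.1] 47.9
jar side 0.021 31 [ 0.7156 -0.0191  0.0244] rect mm [720.7 -16. ] [26.6 51.6] 77.6
jar side 0.037 48 [ 0.717  -0.0159  0.0422] rect mm [716.4 -13. ] [28.5 51.3] 60.8
jar side 0.046 79 [ 0.7154 -0.0135  0.0521] rect mm [719.2 -10.3] [31.7 50.3] 68.7
jar side 0.062 184 [ 0.7208 -0.0046  0.0735] rect mm [722.2  -1.8] [50.  46.6] 29.6
```

View pics/crop.png

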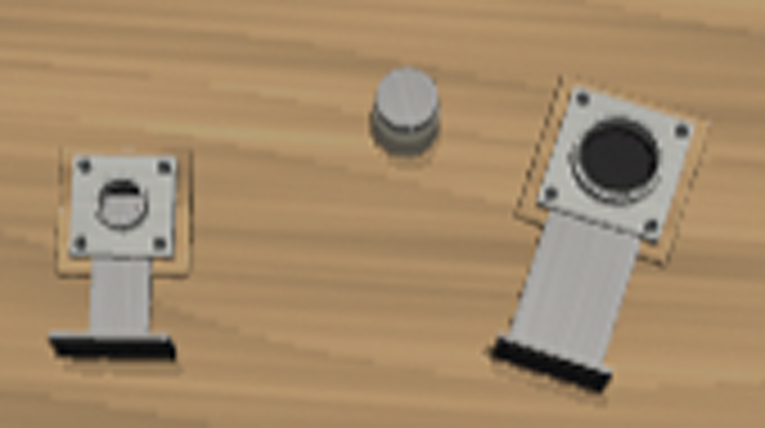

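The crop confirms both targets. The silver narrow gate is at crop (122,200), nearly shut, and the silver wide gate is at crop (618,155), open and dark. Narrow tab mid is about (0.5235, 0.210) with yaw +0.06. Wide tab mid is about (0.532, -0.122) with yaw -0.265. Heights read 0.066 for tab tops and 0.0245 for housings, and rectangle sizes match the spec. Now I'll move above the slot behind the narrow tab with the fingers shut.

```bash
python3 -m crank '[{"gripper":1,"offset":[-0.015,-0.010,0],"roll":-0.03},{"gripper":1,"offset":[-0.04,-0.025,0],"roll":-0.06},{"gripper":1,"offset":[-0.07,-0.044,0],"roll":-0.09},{"gripper":1,"offset":[-0.10,-0.063,0],"roll":-0.12},{"gripper":1,"offset":[-0.13,-0.082,0],"roll":-0.15},{"gripper":1,"offset":[-0.16,-0.100,0],"roll":-0.18},{"gripper":1,"offset":[-0.19,-0.119,0],"roll":-0.21},{"gripper":1,"offset":[-0.22,-0.138,0],"roll":-0.25},{"gripper":1,"offset":[-0.24,-0.151,0],"roll":-0.28},{"gripper":1,"offset":[-0.25,-0.157,0],"roll":-0.31}]' 20
```

```text
t: 0.93
ee_pos: [0.3653, 0.4139, 0.1665]
ee_rot: [-3.141, -0.0, -3.082]
wrist_force: [0.2, 0.8, 0.4]
finger_gap: 0.0305
grasp_force: 0.0
```

```bash
python3 -m crank '[{"gripper":1,"offset":[-0.010,-0.012,0],"roll":0},{"gripper":1,"offset":[-0.03,-0.035,0],"roll":0},{"gripper":1,"offset":[-0.053,-0.063,0],"roll":0},{"gripper":1,"offset":[-0.076,-0.091,0],"roll":0},{"gripper":1,"offset":[-0.1,-0.119,0],"roll":0},{"gripper":1,"offset":[-0.123,-0.147,0],"roll":0},{"gripper":1,"offset":[-0.146,-0.175,0],"roll":0},{"gripper":1,"offset":[-0.165,-0.198,0],"roll":0},{"gripper":1,"offset":[-0.176,-0.21,0],"roll":0},{"gripper":1,"offset":[-0.18,-0.214,0],"roll":0}]'
```

```text
t: 1.77
ee_pos: [0.5576, 0.2119, 0.1664]
ee_rot: [-3.141, -0.001, -3.083]
wrist_force: [0.7, 0.6, 0.2]
finger_gap: 0.0004
grasp_force: 0.0
```

```bash
python3 -m crank '[{"gripper":1,"offset":[0,0,0.01],"roll":0},{"gripper":1,"offset":[0,0,0.03],"roll":0},{"gripper":1,"offset":[0,0,0.05],"roll":0},{"gripper":1,"offset":[0,0,0.07],"roll":0},{"gripper":1,"offset":[0,0,0.09],"roll":0},{"gripper":1,"offset":[0,0,0.105],"roll":0},{"gripper":1,"offset":[0,0,0.12],"roll":0},{"gripper":1,"offset":[0,0,0.13],"roll":0},{"gripper":1,"offset":[0,0,0.134],"roll":0},{"gripper":1,"offset":[0,0,0.134],"roll":0}]'
python3 - <<'E'
from h import *
p,d=manip.read_camera("side");cv2.imwrite("pics/s1.png",cv2.resize(p[110:240,250:440],None,fx=4,fy=4,interpolation=cv2.INTER_CUBIC))
E
```

```text
t: 2.6
ee_pos: [0.5548, 0.2144, 0.0315]
ee_rot: [-3.141, -0.003, -3.079]
wrist_force: [-1.0, 0.1, 0.5]
finger_gap: 0.0006
grasp_force: 0.0
```

View pics/s1.png

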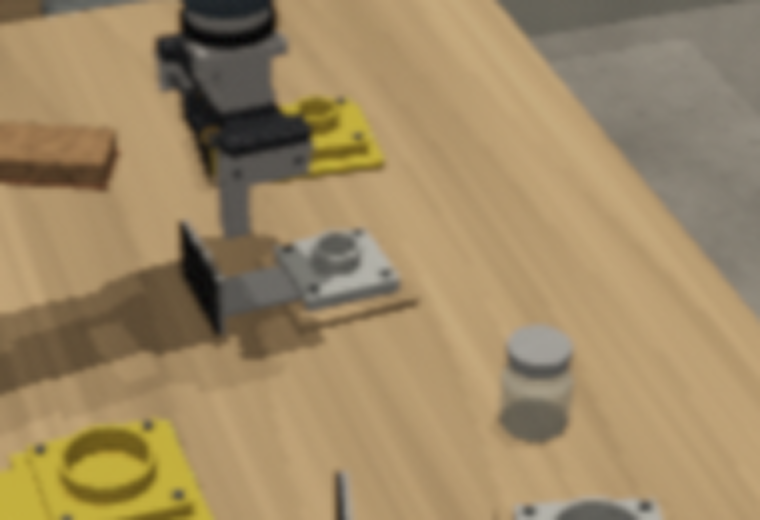

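```bash
python3 - <<'E'
from h import *
c=manip.camera_params("side");W=np.linalg.inv(c["world_from_camera"])
def pr(P):
    q=(W@np.r_[P,1])[:3];return np.round([c["fx"]*q[0]/q[2]+c["cx"],c["fy"]*q[1]/q[2]+c["cy"]],1)
s=manip.get_state();print(s["t"],s["ee_pos"])
print("tip",pr(s["ee_pos"]),"blade below",pr([.555,.212,.016]), "tab top ends",pr([.521,.255,.066]),pr([.526,.165,.066]))
p,d=manip.read_camera("side");T=cloud("side",d)
for v in range(146,190,4): print(v,np.round(T[v,309],3), p[v,309])
p,d=manip.read_camera("top");cv2.imwrite("pics/t1.png",cv2.resize(p[110:230,180:400],None,fx=3.6,fy=3.6,interpolation=cv2.INTER_CUBIC))
E
```

```text
2.65 [0.55586921 0.2143532  0.03268809]
tip [309.5 178.2] blade below [309.6 182.8] tab top ends [295.4 164.9] [304.4 180. ]
146 [0.534 0.127 0.21 ] [33 32 32]
150 [0.533 0.124 0.199] [78 82 85]
154 [0.534 0.13  0.181] [73 77 79]
158 [0.554 0.204 0.117] [80 84 88]
162 [0.553 0.204 0.102] [82 86 89]
166 [0.553 0.206 0.086] [81 85 88]
170 [ 0.58   0.307 -0.001] [ 69  97 118]
174 [0.571 0.276 0.005] [ 67  96 118]
178 [ 0.567  0.262 -0.001] [ 79  98 112]
182 [0.554 0.216 0.016] [83 87 89]
186 [0.549 0.198 0.014] [82 86 87]
```

View pics/t1.png

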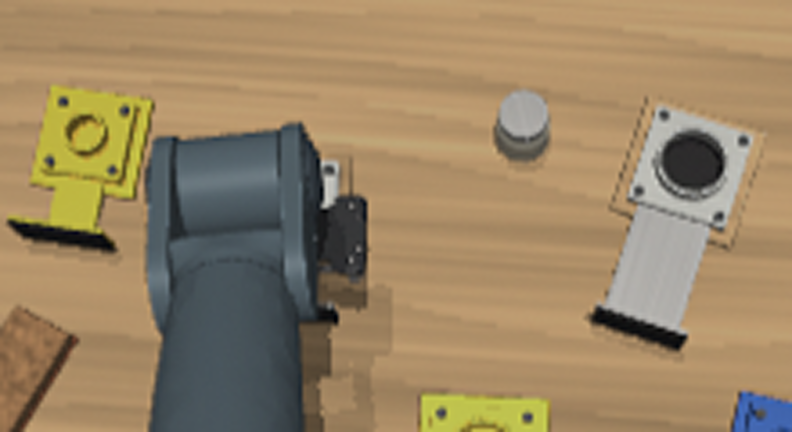

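The reported tip should appear at side row 178, but depth shows the fingers ending at row 168, where z is about 0.08. I'll check whether that's a stale picture or a pose discrepancy before pushing.

```bash
python3 - <<'E'
from h import *
c=manip.camera_params("side");W=np.linalg.inv(c["world_from_camera"])
def pr(P):
    q=(W@np.r_[P,1])[:3];return np.round([c["fx"]*q[0]/q[2]+c["cx"],c["fy"]*q[1]/q[2]+c["cy"]],1)
print("start tip expected",pr([.1598,.6294,.1659]))
T=cloud("side",np.load("side0.npy"))
for v in range(76,112,3): print(v,np.round(T[v,160],3))
p,d=manip.read_camera("side");T=cloud("side",d);s=manip.get_state();print(s["t"],s["ee_pos"],s["joint_pos"])
Q=T[140:182,296:324].reshape(-1,3);Q=Q[(Q[:,2]>.068)&(abs(Q[:,0]-.555)<.02)&(Q[:,1]>.19)&(Q[:,1]<.24)];print("lowest finger z",np.sort(Q[:,2])[:6],"x",Q[:,0].min(),Q[:,0].max())
for v in range(156,176,2): print(v,np.round(T[v,307],3))
E
```

```text
start tip expected [167. 103.]
76 [0.142 1.164 0.041]
79 [0.14  1.16  0.028]
82 [0.154 0.577 0.269]
85 [0.152 0.571 0.261]
88 [0.15  0.573 0.25 ]
91 [0.148 0.569 0.241]
94 [0.145 0.574 0.229]
97 [0.143 0.577 0.216]
100 [ 0.119  1.155 -0.068]
103 [ 0.116  1.152 -0.081]
106 [ 0.114  1.142 -0.091]
109 [ 0.111  1.141 -0.105]
2.8 [0.55725381 0.21408295 0.03403807] [ 1.77000615e-01  2.75010523e-01  1.78313287e+00  6.44170873e-05
  1.08136521e+00 -1.45529644e+00]
lowest finger z [0.0742024  0.07457377 0.07761013 0.07964112 0.07985451 0.08227123] x 0.536685779364858 0.564189192802904
156 [0.529 0.134 0.173]
158 [0.546 0.2   0.121]
160 [0.547 0.203 0.112]
162 [0.546 0.199 0.107]
164 [0.546 0.2   0.099]
166 [0.547 0.205 0.088]
168 [nan nan nan]
170 [ 0.574  0.311 -0.003]
172 [0.568 0.288 0.006]
174 [0.565 0.278 0.005]
```

The same offset of about 46 mm was there at the start (fingers end at z≈0.213, reported 0.166). So the real fingertips sit higher than the reported TCP. I'll descend in small steps, checking force and picture.

```bash
python3 -m crank '[{"gripper":1,"offset":[0,0,0.002],"roll":0},{"gripper":1,"offset":[0,0,0.004],"roll":0},{"gripper":1,"offset":[0,0,0.006],"roll":0},{"gripper":1,"offset":[0,0,0.008],"roll":0},{"gripper":1,"offset":[0,0,0.010],"roll":0},{"gripper":1,"offset":[0,0,0.012],"roll":0},{"gripper":1,"offset":[0,0,0.012],"roll":0},{"gripper":1,"offset":[0,0,0.012],"roll":0},{"gripper":1,"offset":[0,0,0.012],"roll":0},{"gripper":1,"offset":[0,0,0.012],"roll":0}]'
cat > look.py <<'E'
from h import *
import sys
p,d=manip.read_camera("side");T=cloud("side",d);s=manip.get_state();e=s["ee_pos"]
print("ee",e,"F",s["wrist_force"])
r=np.hypot(T[...,0]-e[0],T[...,1]-e[1])
Q=T[(r<.022)&(T[...,2]>.03)&(T[...,2]<.13)]
print("finger pts",len(Q),"z low",np.sort(Q[:,2])[:5],"x",np.percentile(Q[:,0],[5,50,95]),"y",np.percentile(Q[:,1],[5,50,95]))
E
python3 look.py
```

```text
t: 3.63
ee_pos: [0.5566, 0.2137, 0.021]
ee_rot: [-3.142, 0.0, -3.08]
wrist_force: [0.3, 0.4, -0.1]
finger_gap: 0.0008
grasp_force: 0.0
ee [0.5565801  0.21370622 0.02100327] F [-0.11222115 -0.38230973  0.12359901]
finger pts 100 z low [0.06055174 0.0618857  0.06198772 0.06449268 0.0651762 ] x [0.54376485 0.54948434 0.56233653] y [0.1999866  0.20478056 0.22283839]
```

```bash
python3 -m crank '[{"gripper":1,"offset":[0,0,0.001],"roll":0},{"gripper":1,"offset":[0,0,0.002],"roll":0},{"gripper":1,"offset":[0,0,0.003],"roll":0},{"gripper":1,"offset":[0,0,0.004],"roll":0},{"gripper":1,"offset":[0,0,0.005],"roll":0},{"gripper":1,"offset":[0,0,0.006],"roll":0},{"gripper":1,"offset":[0,0,0.007],"roll":0},{"gripper":1,"offset":[0,0,0.008],"roll":0},{"gripper":1,"offset":[0,0,0.008],"roll":0},{"gripper":1,"offset":[0,0,0.008],"roll":0}]'
python3 look.py
```

```text
t: 4.52
ee_pos: [0.5564, 0.2137, 0.0128]
ee_rot: [-3.142, -0.0, -3.08]
wrist_force: [0.1, -0.3, 0.3]
finger_gap: 0.0005
grasp_force: 0.0
ee [0.55644433 0.21367208 0.0128511 ] F [-0.69398025 -0.22897046  0.2255344 ]
finger pts 101 z low [0.05413289 0.05465973 0.0568205  0.0572198  0.05857235] x [0.54360585 0.54885012 0.56194601] y [0.19845751 0.20515498 0.22331407]
```

There's no contact below the blade's height, so the camera is right: the tips are about 43 mm above the reported TCP. I'll go down 26 mm more.

```bash
python3 -m crank '[{"gripper":1,"offset":[0,0,0.003],"roll":0},{"gripper":1,"offset":[0,0,0.006],"roll":0},{"gripper":1,"offset":[0,0,0.010],"roll":0},{"gripper":1,"offset":[0,0,0.014],"roll":0},{"gripper":1,"offset":[0,0,0.018],"roll":0},{"gripper":1,"offset":[0,0,0.021],"roll":0},{"gripper":1,"offset":[0,0,0.024],"roll":0},{"gripper":1,"offset":[0,0,0.026],"roll":0},{"gripper":1,"offset":[0,0,0.026],"roll":0},{"gripper":1,"offset":[0,0,0.026],"roll":0}]'
sed -i 's/>.03)&/>.026)\&/' look.py; echo 'cv2.imwrite("pics/"+sys.argv[1],cv2.resize(p[110:280,250:440],None,fx=3.5,fy=3.5,interpolation=cv2.INTER_CUBIC))' >>look.py; python3 look.py s2.png
```

```text
t: 5.4
ee_pos: [0.5564, 0.2137, -0.0133]
ee_rot: [-3.142, -0.0, -3.08]
wrist_force: [-0.1, -0.2, 1.6]
finger_gap: 0.0005
grasp_force: 0.0
ee [ 0.55657497  0.21371667 -0.01304472] F [-0.85442954  0.22352335  0.85092712]
finger pts 89 z low [0.02685649 0.02727588 0.03035391 0.03130686 0.03340278] x [0.5435618  0.5484661  0.56168765] y [0.19804164 0.20485454 0.22344948]
```

View pics/s2.png

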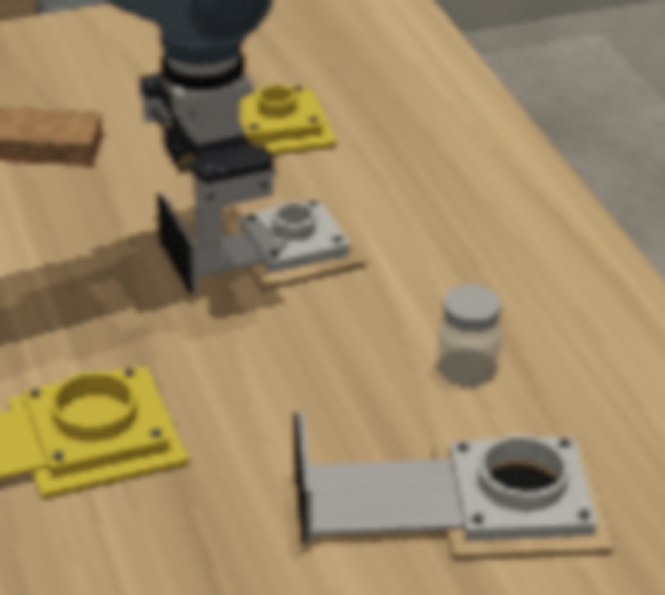

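The fingers (205,240) are down between the narrow tab (175,245) and its housing, above the blade. Now I'll push towards the robot, which is tool +x.

```bash
python3 -m crank '[{"gripper":1,"offset":[0.003,0,0],"roll":0},{"gripper":1,"offset":[0.007,0,0],"roll":0},{"gripper":1,"offset":[0.011,0,0],"roll":0},{"gripper":1,"offset":[0.015,0,0],"roll":0},{"gripper":1,"offset":[0.019,0,0],"roll":0},{"gripper":1,"offset":[0.023,0,0],"roll":0},{"gripper":1,"offset":[0.027,0,0],"roll":0},{"gripper":1,"offset":[0.031,0,0],"roll":0},{"gripper":1,"offset":[0.035,0,0],"roll":0},{"gripper":1,"offset":[0.038,0,0],"roll":0}]'; python3 -m crank '[{"gripper":1,"offset":[0.001,0,0],"roll":0},{"gripper":1,"offset":[0.002,0,0],"roll":0},{"gripper":1,"offset":[0.003,0,0],"roll":0},{"gripper":1,"offset":[0.004,0,0],"roll":0},{"gripper":1,"offset":[0.005,0,0],"roll":0},{"gripper":1,"offset":[0.006,0,0],"roll":0},{"gripper":1,"offset":[0.007,0,0],"roll":0},{"gripper":1,"offset":[0.008,0,0],"roll":0},{"gripper":1,"offset":[0.008,0,0],"roll":0},{"gripper":1,"offset":[0.008,0,0],"roll":0}]'
```

```text
t: 6.28
ee_pos: [0.5183, 0.2115, -0.013]
ee_rot: [3.141, 0.001, -3.08]
wrist_force: [2.5, 2.1, -1.4]
finger_gap: 0.0004
grasp_force: 1.6
t: 7.12
ee_pos: [0.5104, 0.2108, -0.0131]
ee_rot: [-3.141, -0.0, -3.08]
wrist_force: [1.5, 2.4, 1.2]
finger_gap: 0.0006
grasp_force: 1.0
```

```bash
python3 -m crank '[{"gripper":1,"offset":[0.001,0,0],"roll":0},{"gripper":1,"offset":[0.002,0,0],"roll":0},{"gripper":1,"offset":[0.003,0,0],"roll":0},{"gripper":1,"offset":[0.004,0,0],"roll":0},{"gripper":1,"offset":[0.005,0,0],"roll":0},{"gripper":1,"offset":[0.006,0,0],"roll":0},{"gripper":1,"offset":[0.006,0,0],"roll":0},{"gripper":1,"offset":[0.006,0,0],"roll":0},{"gripper":1,"offset":[0.006,0,0],"roll":0},{"gripper":1,"offset":[0.006,0,0],"roll":0}]'; python3 look.py s3.png; python3 - <<'E'
from h import *
# narrow tab position + blade visible length, gate frame from side cloud
p,d=manip.read_camera("side");T=cloud("side",d)
Q=T[150:215,270:360].reshape(-1,3)
a=.061;ux=np.array([np.cos(a),np.sin(a)]);o=np.array([.64,.2175])
Q=Q[(Q[:,2]<.07)&(Q[:,2]>.045)];g=(Q[:,:2]-o)@ux
h=np.histogram(g,np.arange(-.17,.06,.005));print([(round(b,3),n) for n,b in zip(*h) if n])
E
```

```text
t: 7.95
ee_pos: [0.5051, 0.2105, -0.013]
ee_rot: [3.142, 0.001, -3.08]
wrist_force: [5.0, 1.9, -0.3]
finger_gap: 0.0003
grasp_force: 2.4
ee [ 0.50507447  0.21048131 -0.01300167] F [ 4.74331066  0.96385188 -0.45581069]
finger pts 70 z low [0.02622624 0.02656017 0.03437647 0.03719219 0.03881192] x [0.48372781 0.50112817 0.51138448] y [0.19424954 0.20147538 0.2182666 ]
[(np.float64(-0.16), np.int64(46)), (np.float64(-0.155), np.int64(35)), (np.float64(-0.15), np.int64(19)), (np.float64(-0.145), np.int64(5)), (np.float64(-0.14), np.int64(12)), (np.float64(-0.135), np.int64(7)), (np.float64(-0.13), np.int64(3)), (np.float64(-0.025), np.int64(2)), (np.float64(-0.015), np.int64(1)), (np.float64(0.0), np.int64(1)), (np.float64(0.01), np.int64(2))]
```

View pics/s3.png

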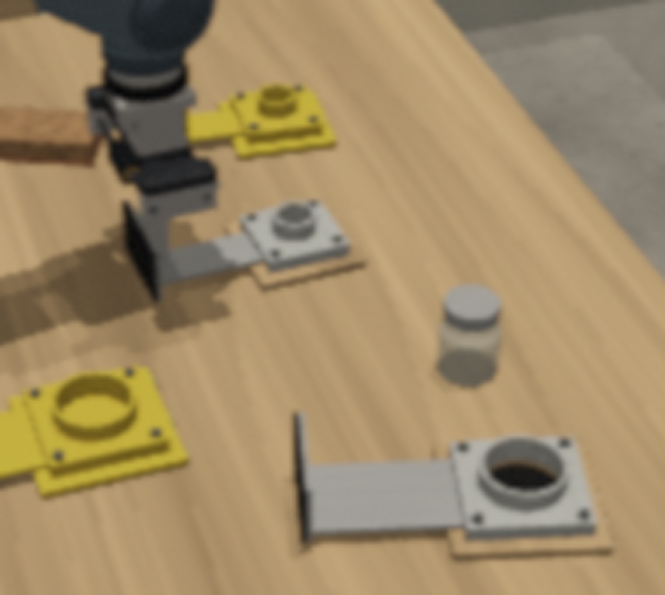

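The tab has moved out with the fingers behind it at (160,240), and the force is rising. I'll press on to confirm the stop.

```bash
python3 -m crank '[{"gripper":1,"offset":[0.001,0,0],"roll":0},{"gripper":1,"offset":[0.002,0,0],"roll":0},{"gripper":1,"offset":[0.003,0,0],"roll":0},{"gripper":1,"offset":[0.004,0,0],"roll":0},{"gripper":1,"offset":[0.004,0,0],"roll":0},{"gripper":1,"offset":[0.004,0,0],"roll":0},{"gripper":1,"offset":[0.004,0,0],"roll":0},{"gripper":1,"offset":[0.004,0,0],"roll":0},{"gripper":1,"offset":[0.004,0,0],"roll":0},{"gripper":1,"offset":[0.004,0,0],"roll":0}]'
```

```text
t: 8.88
ee_pos: [0.5057, 0.2106, -0.0128]
ee_rot: [3.14, 0.012, -3.081]
wrist_force: [20.1, 3.8, -14.9]
finger_gap: 0.0003
grasp_force: 9.8
```

The stop is reached: 20 N with no further motion. I'll back off and rise, and check the free space around the wide tab.

```bash
python3 -m crank '[{"gripper":1,"offset":[-0.005,0,0],"roll":0},{"gripper":1,"offset":[-0.015,0,0],"roll":0},{"gripper":1,"offset":[-0.028,0,0],"roll":0},{"gripper":1,"offset":[-0.03,0,0],"roll":0},{"gripper":1,"offset":[-0.03,0,-0.01],"roll":0},{"gripper":1,"offset":[-0.03,0,-0.03],"roll":0},{"gripper":1,"offset":[-0.03,0,-0.055],"roll":0},{"gripper":1,"offset":[-0.03,0,-0.08],"roll":0},{"gripper":1,"offset":[-0.03,0,-0.1],"roll":0},{"gripper":1,"offset":[-0.03,0,-0.11],"roll":0}]'
python3 - <<'E'
from h import *
S=cloud("side",np.load("side0.npy"));T=cloud("top",np.load("top0.npy"))
a=-.265;u=np.array([np.cos(a),np.sin(a)]);v=np.array([-u[1],u[0]]);o=np.array([.5323,-.122])
for n,C in(("side",S),("top",T)):
    C=C.reshape(-1,3);g=C[:,:2]-o;x,y=g@u,g@v
    m=(x>-.10)&(x<-.008)&(abs(y)<.06)&(C[:,2]>.006)&(C[:,2]<.2)
    print(n,m.sum(),np.round(np.c_[x,y,C[:,2]][m][::max(1,m.sum()//15)],3))
E
python3 look.py s4.png >/dev/null; python3 - <<'E'
from h import *
T=cloud("side",manip.read_camera("side")[1]);Q=T[150:200,265:320].reshape(-1,3);Q=Q[(Q[:,2]>.062)&(Q[:,2]<.071)]
print(np.median(Q,0), manip.get_state()["ee_pos"])
E
```

```text
t: 9.72
ee_pos: [0.5312, 0.2124, 0.1003]
ee_rot: [3.141, 0.003, -3.08]
wrist_force: [0.0, -0.1, -0.5]
finger_gap: 0.0007
grasp_force: 0.0
side 14 [[-0.098  0.058  0.012]
 [-0.095  0.06   0.011]
 [-0.093  0.058  0.012]
 [-0.098  0.055  0.011]
 [-0.093  0.059  0.007]
 [-0.09   0.06   0.006]
 [-0.098  0.055  0.008]
 [-0.096  0.055  0.007]
 [-0.087  0.047  0.007]
 [-0.022  0.044  0.006]
 [-0.037  0.028  0.006]
 [-0.071 -0.003  0.007]
 [-0.046 -0.004  0.007]
 [-0.012 -0.029  0.006]]
top 57 [[-0.011  0.054  0.006]
 [-0.015  0.031  0.01 ]
 [-0.023  0.014  0.008]
 [-0.043  0.051  0.006]
 [-0.011 -0.044  0.011]
 [-0.051  0.052  0.007]
 [-0.026 -0.02   0.007]
 [-0.052  0.03   0.009]
 [-0.036 -0.027  0.011]
 [-0.05   0.005  0.009]
 [-0.058  0.006  0.006]
 [-0.07   0.031  0.007]
 [-0.062 -0.003  0.006]
 [-0.051 -0.046  0.009]
 [-0.085  0.019  0.007]
 [-0.073 -0.014  0.007]
 [-0.09   0.021  0.01 ]
 [-0.079 -0.019  0.008]
 [-0.086 -0.018  0.007]]
[0.48729382 0.20550308 0.06653422] [0.53134484 0.21238237 0.09909112]Traceback (most recent call last):
  File "look.py", line 7, in <module>
    print("finger pts",len(Q),"z low",np.sort(Q[:,2])[:5],"x",np.percentile(Q[:,0],[5,50,95]),"y",np.percentile(Q[:,1],[5,50,95]))
                                                              ~~~~~~~~~~~~~^^^^^^^^^^^^^^^^^^
    return _quantile_unchecked(
        a, q, axis, out, overwrite_input, method, keepdims, weights)
    return _ureduce(a,
                    func=_quantile_ureduce_func,
    ...<5 lines>...
                    overwrite_input=overwrite_input,
                    method=method)
    r = func(a, **kwargs)
    result = _quantile(arr,
                       quantiles=q,
    ...<2 lines>...
                       out=out,
                       weights=wgt)
    slices_having_nans = np.isnan(arr[-1, ...])
                                  ~~~^^^^^^^^^
IndexError: index -1 is out of bounds for axis 0 with size 0
```

The narrow tab has moved 34 mm out to x=0.487, which matches fully open. The area in front of the wide tab is free. Next I'll move to in front of the wide tab's rubber face.

```bash
python3 -m crank '[{"gripper":1,"offset":[0.003,-0.015,0],"roll":0.02},{"gripper":1,"offset":[0.009,-0.048,0],"roll":0.06},{"gripper":1,"offset":[0.016,-0.085,0],"roll":0.1},{"gripper":1,"offset":[0.023,-0.122,0],"roll":0.14},{"gripper":1,"offset":[0.031,-0.16,0],"roll":0.18},{"gripper":1,"offset":[0.038,-0.2,0],"roll":0.22},{"gripper":1,"offset":[0.046,-0.24,0],"roll":0.26},{"gripper":1,"offset":[0.053,-0.278,0],"roll":0.29},{"gripper":1,"offset":[0.059,-0.308,0],"roll":0.31},{"gripper":1,"offset":[0.061,-0.321,0],"roll":0.326}]'
python3 -m crank '[{"gripper":1,"offset":[0,0,0.005],"roll":0},{"gripper":1,"offset":[0,0,0.02],"roll":0},{"gripper":1,"offset":[0,0,0.04],"roll":0},{"gripper":1,"offset":[0,0,0.06],"roll":0},{"gripper":1,"offset":[0,0,0.08],"roll":0},{"gripper":1,"offset":[0,0,0.095],"roll":0},{"gripper":1,"offset":[0,0,0.105],"roll":0},{"gripper":1,"offset":[0,0,0.11],"roll":0},{"gripper":1,"offset":[0,0,0.11],"roll":0},{"gripper":1,"offset":[0,0,0.11],"roll":0}]'
sed -i 's/^print("finger/if len(Q):print("finger/' look.py;python3 look.py s4.png
```

```text
t: 10.65
ee_pos: [0.4871, -0.1147, 0.0952]
ee_rot: [-3.141, -0.003, 2.872]
wrist_force: [0.6, -0.3, -1.2]
finger_gap: 0.0006
grasp_force: 0.0
t: 11.48
ee_pos: [0.4894, -0.1117, -0.0131]
ee_rot: [3.142, -0.0, 2.877]
wrist_force: [0.9, 0.1, -0.1]
finger_gap: 0.0006
grasp_force: 0.0
ee [ 0.4898568  -0.11204843 -0.01250377] F [0.13281254 0.42987167 0.38491831]
finger pts 49 z low [0.03349311 0.03519284 0.03760585 0.03820493 0.03876308] x [0.47710233 0.48469473 0.49266846] y [-0.12563804 -0.12279296 -0.11814014]
```

View pics/s4.png

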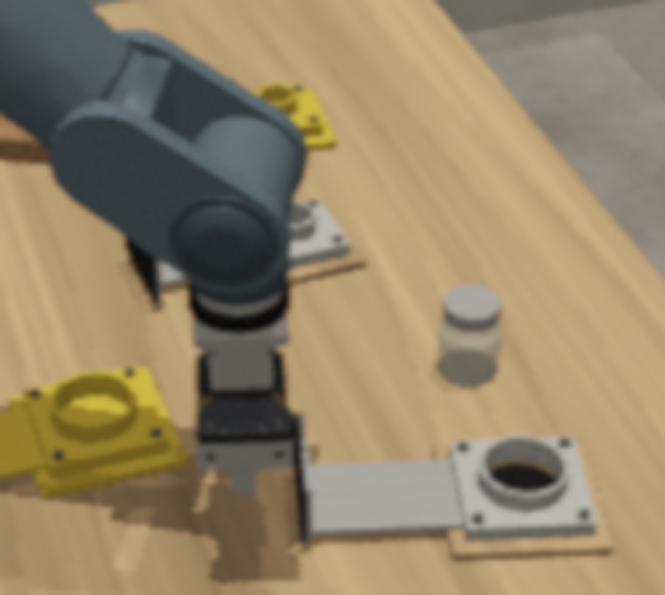

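The picture shows the gripper in front of the wide tab (300,480), but the fingers look short at (243,485). I'll check them by depth.

```bash
python3 - <<'E'
from h import *
p,d=manip.read_camera("side");T=cloud("side",d)
print(manip.get_state()["ee_pos"])
u=int(250+243/3.5)
for v in range(224,282,3): print(v,np.round(T[v,u],3),p[v,u])
c=manip.camera_params("side");W=np.linalg.inv(c["world_from_camera"])
q=(W@np.array([.4895,-.112,.03,1]))[:3];print(c["fx"]*q[0]/q[2]+c["cx"],c["fy"]*q[1]/q[2]+c["cy"])
cv2.imwrite("pics/s5.png",cv2.resize(p[210:290,280:360],None,fx=7,fy=7,interpolation=cv2.INTER_CUBIC))
E
```

```text
[ 0.49008614 -0.11223519 -0.01221749]
224 [ 0.474 -0.163  0.166] [39 36 37]
227 [ 0.471 -0.173  0.166] [42 40 40]
230 [ 0.468 -0.182  0.164] [47 44 43]
233 [ 0.464 -0.196  0.167] [42 41 41]
236 [ 0.464 -0.196  0.157] [59 62 63]
239 [ 0.466 -0.188  0.14 ] [86 91 95]
242 [ 0.466 -0.187  0.129] [87 92 96]
245 [ 0.484 -0.124  0.058] [87 92 96]
248 [ 0.485 -0.12   0.043] [87 92 96]
251 [ 0.495 -0.087 -0.001] [ 70  87 102]
254 [ 0.49  -0.103  0.004] [ 62  87 107]
257 [ 0.487 -0.113  0.002] [ 61  86 106]
260 [ 0.484 -0.123  0.   ] [ 60  85 104]
263 [ 0.479 -0.137  0.004] [ 59  84 103]
266 [ 0.476 -0.146  0.002] [ 60  85 105]
269 [ 0.473 -0.157  0.002] [ 60  86 104]
272 [ 0.47  -0.166  0.   ] [ 59  84 102]
275 [ 0.466 -0.18   0.004] [ 64  91 112]
278 [ 0.464 -0.187 -0.   ] [ 97 134 160]
281 [ 0.46  -0.199  0.002] [ 96 134 160]
319.6966990571439 249.197959086275
```

View pics/s5.png

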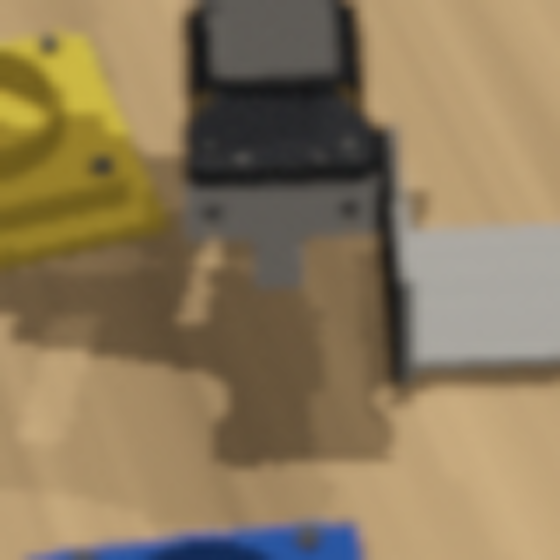

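The fingertip is at z≈0.035, with the upper part hidden by the body at z≈0.125, well above the tab. The fingers are centred in front of the rubber face, so I'll push the wide gate shut along tool -x.

```bash
python3 -m crank '[{"gripper":1,"offset":[-0.004,0,0],"roll":0},{"gripper":1,"offset":[-0.01,0,0],"roll":0},{"gripper":1,"offset":[-0.016,0,0],"roll":0},{"gripper":1,"offset":[-0.022,0,0],"roll":0},{"gripper":1,"offset":[-0.027,0,0],"roll":0},{"gripper":1,"offset":[-0.032,0,0],"roll":0},{"gripper":1,"offset":[-0.037,0,0],"roll":0},{"gripper":1,"offset":[-0.042,0,0],"roll":0},{"gripper":1,"offset":[-0.047,0,0],"roll":0},{"gripper":1,"offset":[-0.050,0,0],"roll":0}]'; python3 -m crank '[{"gripper":1,"offset":[-0.004,0,0],"roll":0},{"gripper":1,"offset":[-0.008,0,0],"roll":0},{"gripper":1,"offset":[-0.012,0,0],"roll":0},{"gripper":1,"offset":[-0.016,0,0],"roll":0},{"gripper":1,"offset":[-0.02,0,0],"roll":0},{"gripper":1,"offset":[-0.024,0,0],"roll":0},{"gripper":1,"offset":[-0.028,0,0],"roll":0},{"gripper":1,"offset":[-0.032,0,0],"roll":0},{"gripper":1,"offset":[-0.036,0,0],"roll":0},{"gripper":1,"offset":[-0.038,0,0],"roll":0}]';python3 -m crank '[{"gripper":1,"offset":[-0.001,0,0],"roll":0},{"gripper":1,"offset":[-0.002,0,0],"roll":0},{"gripper":1,"offset":[-0.003,0,0],"roll":0},{"gripper":1,"offset":[-0.004,0,0],"roll":0},{"gripper":1,"offset":[-0.005,0,0],"roll":0},{"gripper":1,"offset":[-0.006,0,0],"roll":0},{"gripper":1,"offset":[-0.007,0,0],"roll":0},{"gripper":1,"offset":[-0.008,0,0],"roll":0},{"gripper":1,"offset":[-0.008,0,0],"roll":0},{"gripper":1,"offset":[-0.008,0,0],"roll":0}]'
```

```text
t: 12.42
ee_pos: [0.5377, -0.125, -0.0134]
ee_rot: [3.141, -0.001, 2.877]
wrist_force: [-2.5, 0.8, 1.8]
finger_gap: 0.0003
grasp_force: 1.6
t: 13.25
ee_pos: [0.5746, -0.1351, -0.0133]
ee_rot: [3.142, -0.0, 2.877]
wrist_force: [-2.3, 2.3, 0.6]
finger_gap: 0.0005
grasp_force: 1.6
t: 14.08
ee_pos: [0.576, -0.1355, -0.0133]
ee_rot: [-3.142, -0.015, 2.878]
wrist_force: [-23.5, 6.4, 17.9]
finger_gap: 0.0002
grasp_force: 12.4
```

Firm resistance at 23 N. I'll back off, rise clear and verify both gates.

```bash
python3 -m crank '[{"gripper":1,"offset":[0.01,0,0],"roll":0},{"gripper":1,"offset":[0.025,0,0],"roll":0},{"gripper":1,"offset":[0.04,0,0],"roll":0},{"gripper":1,"offset":[0.05,0,-0.01],"roll":0},{"gripper":1,"offset":[0.06,0,-0.03],"roll":0},{"gripper":1,"offset":[0.06,0,-0.06],"roll":0},{"gripper":1,"offset":[0.07,0,-0.09],"roll":0},{"gripper":1,"offset":[0.08,0,-0.12],"roll":0},{"gripper":1,"offset":[0.09,0,-0.14],"roll":0},{"gripper":1,"offset":[0.09,0,-0.15],"roll":0}]'
python3 - <<'E'
from h import *
p,d=manip.read_camera("side");T=cloud("side",d)
pt,dt=manip.read_camera("top")
A=cv2.resize(p[140:280,280:440],None,fx=2.5,fy=2.5,interpolation=cv2.INTER_CUBIC);B=cv2.resize(pt[120:260,240:400],None,fx=2.5,fy=2.5,interpolation=cv2.INTER_CUBIC)
cv2.imwrite("pics/fin.png",np.hstack([A,B]))
for n,C in(("side",T),("top",cloud("top",dt))):
  for k,o,t in(("wide",(.588,-.137),-.265),("narrow",(.487,.2075),.061)):
    Q=C.reshape(-1,3);Q=Q[(Q[:,2]>.06)&(Q[:,2]<.071)&(np.hypot(*(Q[:,:2]-o).T)<.06)]
    if len(Q)>5:print(n,k,len(Q),np.median(Q,0))
E
```

```text
t: 14.92
ee_pos: [0.4968, -0.115, 0.1411]
ee_rot: [-3.139, 0.008, 2.876]
wrist_force: [-0.1, -0.9, 1.0]
finger_gap: 0.0006
grasp_force: 0.0
side wide 87 [ 0.5870478  -0.14164117  0.06656653]
side narrow 60 [0.48734564 0.20705201 0.0665582 ]
top narrow 72 [0.49103102 0.21244293 0.06637086]
```

View pics/fin.png

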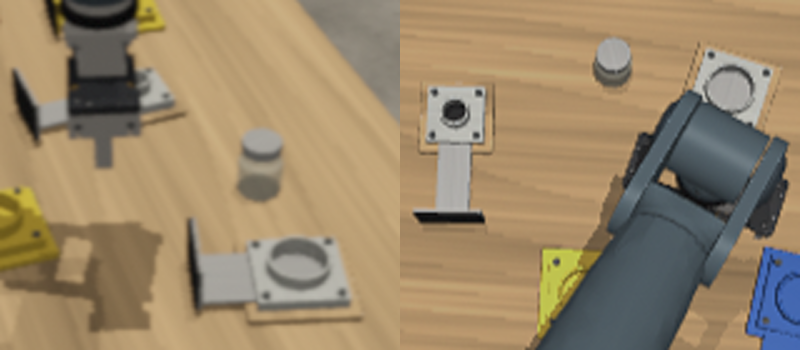

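The top view shows the narrow collar dark and clear (455,112) and the wide collar filled with steel (728,88). One last numeric check on the wide gate's remaining opening.

```bash
python3 - <<'E'
from h import *
S=cloud("side",manip.read_camera("side")[1]).reshape(-1,3);S0=cloud("side",np.load("side0.npy")).reshape(-1,3)
T=cloud("top",manip.read_camera("top")[1]).reshape(-1,3);T0=cloud("top",np.load("top0.npy")).reshape(-1,3)
a=-.265;u=np.array([np.cos(a),np.sin(a)])
for Q in(S0,S):
    g=(Q[:,:2]-(.59,-.14));x=g@u;y=g@[-u[1],u[0]]
    h=x[(abs(y)<.045)&(abs(Q[:,2]-.0245)<.003)&(x>.03)&(x<.2)];t=x[(abs(y)<.045)&(Q[:,2]>.064)&(Q[:,2]<.07)&(x<.03)&(x>-.1)]
    print("housing",np.percentile(h,[1,99]),"tab",np.percentile(t,[5,50,95]))
for n,o,C,C0 in(("jar",(.722,0),S,S0),("jar",(.722,0),T,T0)):
    for Q in(C0,C):
        m=Q[(np.hypot(*(Q[:,:2]-o).T)<.06)&(Q[:,2]>.071)&(Q[:,2]<.08)];print(n,m.mean(0))
E
```

```text
housing [0.06177922 0.1618202 ] tab [-0.06555622 -0.06113429 -0.0571039 ]
housing [0.06153127 0.16168132] tab [-0.00678232 -0.00275596  0.00174485]
jar [ 0.72224725 -0.00196856  0.07543625]
jar [ 0.7219418  -0.00174462  0.07556269]
jar [0.72665898 0.00310984 0.0754938 ]
jar [0.72425588 0.00345465 0.07525695]
```

```bash
python3 -c "
from workcell import manip
print(manip.job_done())"
```

```text
the job is handed in; nothing more can be done
None
```

The job is handed in at about 15 s of 42 s: the narrow gate was pushed fully open first, then the wide gate fully shut, both to their stops and checked by camera; no bystander was touched, the jar measured unmoved, and the arm ended clear.

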